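# Walk the heat block round to the fence

## Robot

A 6-joint arm with a two-finger parallel gripper is mounted at the origin on the work surface; the furniture and walls round the work are solid. World frame = base frame: x ahead of the robot, y to its left, z up, the work surface at z = 0. Lengths are in m, angles in rad, forces in N, time in s.
With the tool pointing down it reaches from about 0.275 to 0.825 m from the base axis. Payload 4.9 kg.
Tool frame: the origin (TCP) lies at the very end of the fingers, on their centre line; the grasp point (between the pads) lies 19 mm behind it; z points along the fingers, y is the line along which they close (so a half turn about z gives the same grasp; the last joint's range is limited). The gripper opens to 85 mm and grips with 20 to 120 N. Pads are 22 mm wide; open, the fingers measure 114 mm over their backs; the gripper's body (76 mm by 85 mm) begins 54 mm behind the grasp point. The pads swing forward as they close: fully open they stand 13 mm farther back than shut.
Start: joints at [-0.134, 0.326, -0.193, 1.052, 0, 1.437], TCP at [0.55, 0, 0.197] pointing down, gripper open.
Joint ranges: [-2.65, 2.65], [-0.97, 1.79], [-1.3, 1.35], [-1.93, 2.1], [-1.47, 1.37], [-3.14, 3.14]. Speed limits (rad/s): [2.57, 2.57, 3.14, 3.14, 3.14, 3.14].

## Interface

Orientations are given as a unit quaternion [x, y, z, w].
In Python, from rig import arm gives the robot as it stands.
- The arm moves only by the tool play_rows, never from a script. Its arguments are lists of equal length, an entry for each row: "travel": the shift along the tool's x, y, z in m, a list of three; "turn": the turn, a rotation vector about the tool's x, y, z in rad, a list of three. In form: {"travel": [[tx, ty, tz], ...], "turn": [[ax, ay, az], ...]}. A call has 1 to 10 rows; each row shifts and turns the commanded pose from where the row before left it, along the tool's axes as they then stand; what a row does not reach is not made up. A row lasts 1/8 s, in which the tool goes at most 62.5 mm and 10.7 degrees, less where a joint would pass 70% of its speed; a pose out of reach is approached as far as the arm can. A call with a gripper value outside its range is refused whole. "fingers" is the closure, from 0 (fully open) to 1 (shut), set as the call begins (left out, the last holds). The fingers move at their own pace and stop on an object; "newtons" is the grip in N (left out, the last holds). Time passes only in rows, so rows that do not move let the fingers close. It gives the time, the measured TCP pose, the force, the opening and the grip force at its end, in the units of the state.
- arm.observe(): the state, without advancing time (a new reading comes with each control period).
- arm.capture(name): name is "side" or "top"; returns (picture, depth): 400x640x3 uint8, red, green, blue; 400x640 float32, m along the optical axis (not along the pixel's ray), 0 where there is no reading.
- arm.camera_params(name): a dict with "fx", "fy", "cx", "cy" (pixels), "distortion" ([k1, k2, p1, p2, k3] as OpenCV has them; the pictures are not rectified), "extrinsics" (4x4, takes a point from world to camera coordinates). Camera axes: x right, y up, looking along -z (the intrinsics and any distortion apply to the point x, -y, -z); pixel columns grow to the right and rows downward; lengths in m; the calibration is good to about 2 mm. A picture is of the moment at which its call begins. camera_params takes no time and is no camera call.
- arm.hand_in(): hands the job in; it is judged then, once.
The state is a dict: "clock": time; "joint_positions": joint angles; "joint_vel": joint speeds; "joint_efforts": joint torques, N m; "ee_pos": TCP position; "tcp_rot": TCP orientation; "wrist_force": force on the tool from outside, world axes, zero at the start; "ft_torque": the same for the moment, N m; "grip_width": finger opening in m; "gripper_force": force on a finger pad.
Only numpy, scipy, OpenCV 4.12 (cv2) and the standard library are available. Lean on these libraries where they do the work, as an engineer would, in place of code of your own. Each camera call takes 0.05 s, during which the arm holds its last target. There are 200 camera calls.

## Task

With the fingertips, push the heavy aluminium heat block round on the bench, nudging it at its corners, until its plain flat side (opposite the cooling fins) squarely faces the steel fence while it still stands clear of it; only then push it up until that side lies flat against the fence, no part of the block sticking out past the fence's ends. Do not lift or tip the block, do not run it into the fence while it is still askew, and leave the other things where they are.

Things in the scene. Friction and masses are not known exactly. Their poses are not given: they have to be found in the camera images.
- heat_block: heavy cast aluminium block, loose, about 0.85 kg (some 3 to 8 N slides it), 88 (x) x 110 (y) x 56 mm tall, eight 15 mm wells in its top; too wide to grip. Origin: centre of its underside. Its +x points out of the plain flat side (at x = +44 mm); the -x side (x = -44 mm) has upright cooling fins with 7 mm gaps, too narrow for a finger: push on it as on a flat side. Ends at y = +-55 mm
- block_face (a point): point on the middle of the block's plain flat side, 44 mm along +x from the block's origin and 20 mm up; axes as the block's. At the start this side is turned 40 to 75 degrees (anticlockwise from above) away from facing the fence
- fence: straight steel bar fixed to the bench beyond the block, 220 mm long (y), 18 thick (x), 36 tall; two low feet reach 48 mm behind its face. Origin: at bench level, middle of the working face (the side towards the block); +x points into the bar, away from the block. The block's origin starts 125 to 150 mm in front; when home it is at x = -44 mm in this frame, with both x axes pointing the same way
- steel_cup: turned steel cup, 45 mm across, 52 tall, standing off the fence's left end; a bystander, leave it alone. Origin: centre of its underside
- copper_flange: small copper flange, 27 mm across, 14 tall, off the fence's right end; a bystander, leave it alone. Origin: centre of its underside
- copper_tube: short copper tube standing on end, 18 mm across, 31 tall, behind the fence; a bystander, leave it alone. Origin: centre of its underside
- foam_block: pale foam block, 62 x 94 x 44 mm, to the left; a bystander, leave it alone. Origin: centre of its underside
- grommet: black rubber ring on brass, 33 mm across, 14 tall, to the right, near the blue parts case whose clear lid stands open, under 0.28 m tall (keep the arm clear of it); a bystander, leave it alone. Origin: centre of its underside
- spanner: small dull spanner, 18 x 89 x 4 mm, lying to the near left; a bystander, leave it alone. Origin: centre of its underside
- tray_small: small white moulded tray, 52 x 86 x 27 mm, near right; a bystander, leave it alone. Origin: centre of its underside

How it is judged:
By the outcome, as a careful person would: the job done as asked, in the order asked, and still so for the second after the job is handed in, with the robot touching nothing.
It also fails if it takes over 61 s, if anything falls off the work surface, if the arm or the gripper's body presses on something with over 40 N, if the wrist force passes 120 N, or if a joint passes its speed limit or range.

## Working session

There is one attempt and no reset: what is moved stays moved. The work goes in short steps, Python scripts to look and compute and a tool call to move; the robot and the scene stay as the last step left them, time stands still between calls to the robot, and variables do not carry over. Pictures are saved under pics/ and viewed, at most 10 in all, crops included, and the job is handed in when it is done.

Besides the shell and the picture viewer there is one more tool, called after "Request:" as name(argument=value, ...) on one line, values as JSON. play_rows: Moves the arm, as the interface text tells. Its arguments: {"type":"object","properties":{"travel":{"type":"array","items":{"type":"array","items":{"type":"number"}}},"turn":{"type":"array","items":{"type":"array","items":{"type":"number"}}},"fingers":{"type":"number"},"newtons":{"type":"number"}},"required":["travel","turn"]}

```bash
ls; mkdir -p pics; python3 - <<'E'
from rig import arm
import cv2,numpy as np
s=arm.observe();print(s['clock'],s['ee_pos'],s['tcp_rot'],s['grip_width'])
for n in('top','side'):
    p,d=arm.capture(n);cv2.imwrite(f'pics/{n}0.png',p[:,:,::-1]);np.savez(f'pics/{n}0.npz',p=p,d=d)
    c=arm.camera_params(n);print(n,{k:np.round(v,4).tolist() for k,v in c.items()})
E
```

```text
pics
0.0 [5.49351951e-01 9.30627191e-05 1.95810072e-01] [ 7.07105551e-01  7.07107481e-01 -5.25027786e-04 -6.89016331e-04] 0.08533861061051548
top {'fx': 438.945, 'fy': 438.945, 'cx': 323.8802, 'cy': 200.5612, 'distortion': [0.0233, 0.0, 0.0, 0.0, 0.0], 'extrinsics': [[-0.026, -0.9995, 0.0158, 0.066], [0.9946, -0.0242, 0.101, -0.5487], [-0.1006, 0.0183, 0.9948, -1.1382], [0.0, 0.0, 0.0, 1.0]]}
side {'fx': 461.0174, 'fy': 461.0174, 'cx': 323.8746, 'cy': 202.2993, 'distortion': [-0.0233, 0.0, 0.0, 0.0, 0.0], 'extrinsics': [[0.9929, -0.1176, -0.0161, -0.5207], [0.0798, 0.5616, 0.8235, -0.1082], [-0.0878, -0.819, 0.5671, -1.1972], [0.0, 0.0, 0.0, 1.0]]}
```

View pics/top0.png

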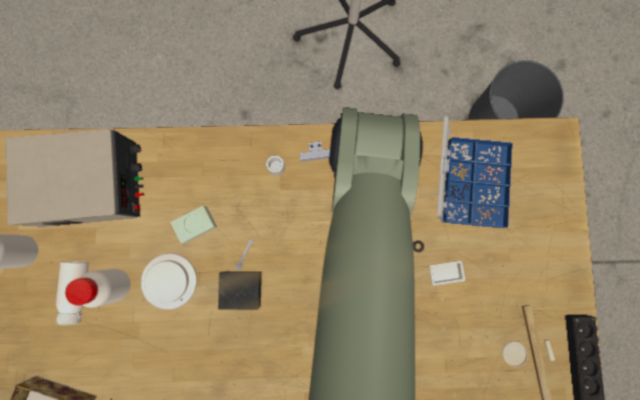

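View pics/side0.png

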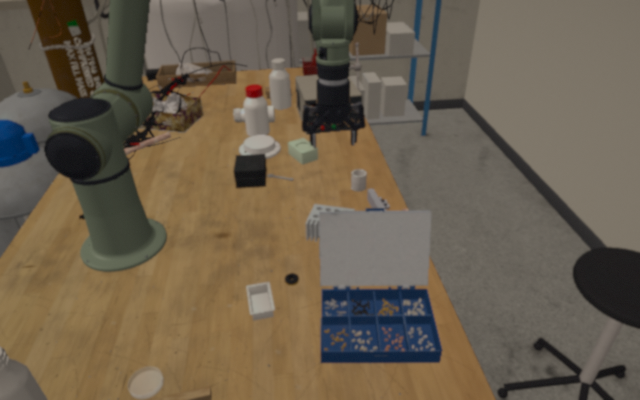

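Request:
play_rows(travel=[[0.06, -0.02, 0], [0.06, -0.02, 0], [0.06, -0.02, 0], [0.06, -0.02, 0], [0.05, -0.02, 0], [0, 0, 0]], turn=[[0, 0, 0], [0, 0, 0], [0, 0, 0], [0, 0, 0], [0, 0, 0], [0, 0, 0]], fingers=1)

```text
clock: 0.85
ee_pos: [0.449, 0.2901, 0.1962]
tcp_rot: [0.705, 0.709, -0.0, -0.0]
wrist_force: [1.0, -1.0, 0.5]
grip_width: -0.0001
gripper_force: 0.0
```

```bash
cat > h.py <<'E'
import cv2,numpy as np
from rig import arm
def ray(n,uv,z):
    c=arm.camera_params(n);K=np.array([[c['fx'],0,c['cx']],[0,c['fy'],c['cy']],[0,0,1]])
    u=cv2.undistortPoints(np.float32(uv).reshape(-1,1,2),K,np.array(c['distortion'])).reshape(-1,2)
    E=c['extrinsics'];d=np.c_[u[:,0],-u[:,1],-np.ones(len(u))]@E[:3,:3]
    o=-E[:3,:3].T@E[:3,3];return o+d*((z-o[2])/d[:,2])[:,None]
def cap(name):
    p,d=arm.capture('top');np.savez(f'pics/{name}.npz',p=p,d=d);return p,d
E
python3 - <<'E'
from h import *
p,d=cap('top1')
c=p[80:280,220:460,::-1];cv2.imwrite('pics/top1.png',cv2.resize(c,None,fx=3.3,fy=3,interpolation=3) if 0 else cv2.resize(c,(720,600),interpolation=2))
E
```

```text
(no output)
```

View pics/top1.png

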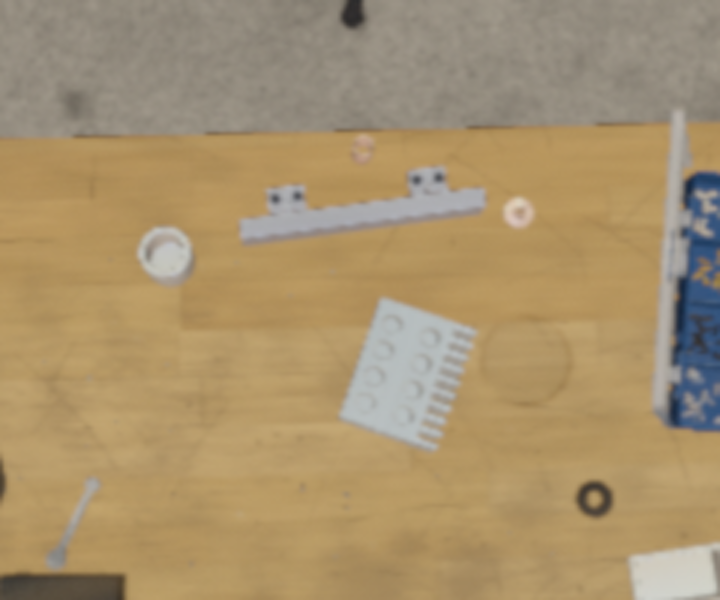

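```bash
cat >> h.py <<'E'
def wpts(p,d):
    v,u=np.nonzero(d>0);c=arm.camera_params('top')
    K=np.array([[c['fx'],0,c['cx']],[0,c['fy'],c['cy']],[0,0,1]])
    n=cv2.undistortPoints(np.float32(np.c_[u,v]).reshape(-1,1,2),K,np.array(c['distortion'])).reshape(-1,2)
    D=d[v,u];E=c['extrinsics'];X=np.c_[n[:,0]*D,-n[:,1]*D,-D]
    return np.c_[u,v],(X-E[:3,3])@E[:3,:3]
F0=None
def block(p,d,box):
    """box xmin,xmax,ymin,ymax world; grey/saturation + height mask -> rect on z=.056"""
    uv,W=wpts(p,d);s=cv2.cvtColor(p,cv2.COLOR_RGB2HSV)
    S=s[uv[:,1],uv[:,0],1]
    k=(S<60)&(W[:,2]>.044)&(W[:,2]<.07)&(W[:,0]>box[0])&(W[:,0]<box[1])&(W[:,1]>box[2])&(W[:,1]<box[3])
    P=ray('top',uv[k],.056)[:,:2]
    r=cv2.minAreaRect(np.float32(P*1000));return r,cv2.boxPoints(r),k.sum()
E
python3 - <<'E'
from h import *
f=np.load('pics/top1.npz');p,d=f['p'],f['d']
g=lambda a:np.array(a)/3+[220,80]
B=ray('top',g([(383,297),(475,330),(435,448),(341,417)]),.056)
F=ray('top',g([(240,232),(485,194)]),.036) # crude
print('block corners',B[:,:2].round(4),'mean',B.mean(0).round(4))
print(block(p,d,(B[:,0].min()-.02,B[:,0].max()+.02,B[:,1].min()-.02,B[:,1].max()+.02)))
for nm,uv,z in (('cup',(165,252),.052),('flange',(518,212),.014),('lidbase',(662,410),0.1),('grom',(595,498),.014),('tray',(635,555),.027),('spanner',(92,482),.004)):
    print(nm,ray('top',g([uv]),z).round(3)[0][:2])
uv,W=wpts(p,d);hsv=cv2.cvtColor(p,cv2.COLOR_RGB2HSV)
k=(abs(W[:,2]-.036)<.008)&(uv[:,0]>297)&(uv[:,0]<384)&(uv[:,1]>138)&(uv[:,1]<165)&(hsv[uv[:,1],uv[:,0],1]<60)
r=cv2.minAreaRect(np.float32(ray('top',uv[k],.036)[:,:2]*1000));print('fence',r,cv2.boxPoints(r).round(1),k.sum())
kk=(abs(W[:,0]-.45)<.1)&(abs(W[:,1]+.1)<.05);print('bench z',np.median(W[kk,2]))
E
```

```text
block corners [[ 0.6022 -0.0107]
 [ 0.5714 -0.0896]
 [ 0.4703 -0.0513]
 [ 0.4989  0.0287]] mean [ 0.5357 -0.0307  0.056 ]
(((536.2791748046875, -28.656234741210938), (87.91661834716797, 110.75511932373047), 69.14099884033203), array([[468.87888  , -50.015236 ],
       [572.37506  , -89.45175  ],
       [603.67944  ,  -7.2972336],
       [500.1833   ,  32.139282 ]], dtype=float32), np.int64(1086))
cup [0.647 0.178]
flange [ 0.683 -0.139]
lidbase [ 0.496 -0.236]
grom [ 0.424 -0.196]
tray [ 0.374 -0.226]
spanner [0.45 0.25]
fence ((685.3892211914062, 5.7861480712890625), (27.426246643066406, 218.20997619628906), 6.635676383972168) [[ 659.2  112.6]
 [ 684.4 -104.2]
 [ 711.6 -101. ]
 [ 686.4  115.7]] 589
bench z 9.633113897130297e-06
```

Top view: the fence runs from crop px (240,232) to (485,200). The block's plain side faces left, (383,297)–(341,417), and its fins face right. The block has to turn about 62° clockwise, so I'll start at the near-left corner, pushing toward +x.

Request:
play_rows(travel=[[-0.06, 0, 0], [-0.06, 0, 0], [-0.06, 0.003, 0], [-0.06, 0.003, 0.03], [-0.019, 0, 0.055], [0, 0, 0.055], [0, 0, 0.04], [0, 0, 0]], turn=[[0, 0, 0], [0, 0, 0], [0, 0, 0], [0, 0, 0], [0, 0, 0], [0, 0, 0], [0, 0, 0], [0, 0, 0]])

```text
clock: 1.9
ee_pos: [0.4535, 0.0312, 0.0163]
tcp_rot: [0.708, 0.706, -0.002, -0.003]
wrist_force: [-0.9, -0.9, 0.6]
grip_width: 0.0001
gripper_force: 0.0
```

```bash
python3 - <<'E'
from h import *
f=np.load('pics/top1.npz');p,d=f['p'],f['d']
uv,W=wpts(p,d);hsv=cv2.cvtColor(p,cv2.COLOR_RGB2HSV)
k=(abs(W[:,2]-.036)<.003)&(uv[:,0]>297)&(uv[:,0]<384)&(uv[:,1]>138)&(uv[:,1]<165)
Q=ray('top',uv[k],.036)[:,:2]*1000
a=np.radians(6.6);t=Q@[np.cos(a),np.sin(a)];l=Q@[-np.sin(a),np.cos(a)]
print('len',l.min(),l.max())
for i in range(-160,120,20):
    m=(l>i)&(l<i+20)
    if m.sum()>3:print(i,m.sum(),np.percentile(t[m],[0,5,50,95,100]).round(1))
E
```

```text
len -182.14095245687253 36.87382410986441
-160 42 [669.2 670.  678.2 685.7 686.5]
-140 48 [668.8 669.6 678.1 690.1 693.3]
-120 44 [669.  670.2 678.  686.4 687.1]
-100 36 [669.7 670.3 678.2 686.2 686.8]
-80 41 [669.5 670.6 678.7 686.7 687.2]
-60 46 [669.8 670.7 679.2 686.5 687.5]
-40 42 [670.1 670.8 678.6 686.1 687.3]
-20 48 [669.6 670.8 679.7 687.5 694.1]
0 45 [669.1 670.3 678.2 686.5 687.5]
20 32 [670.1 671.7 680.2 686.9 687.7]
```

Request:
play_rows(travel=[[0, 0.012, 0], [0, 0.01, 0], [0, 0.008, 0], [0, 0.008, 0], [0, 0.008, 0], [0, 0.008, 0], [0, 0.008, 0], [0, 0.008, 0], [0, 0.008, 0], [0, 0.0, 0]], turn=[[0, 0, 0], [0, 0, 0], [0, 0, 0], [0, 0, 0], [0, 0, 0], [0, 0, 0], [0, 0, 0], [0, 0, 0], [0, 0, 0], [0, 0, 0]])

```text
clock: 3.15
ee_pos: [0.5357, 0.0326, 0.0188]
tcp_rot: [0.707, 0.707, 0.001, 0.0]
wrist_force: [-1.7, 2.3, 2.4]
grip_width: -0.0
gripper_force: 1.5
```

Request:
play_rows(travel=[[0, -0.02, 0], [0.03, 0, -0.03], [0.06, 0, -0.06], [0.06, 0, 0], [0.06, 0, 0], [0.06, 0, 0], [0, 0, 0]], turn=[[0, 0, 0], [0, 0, 0], [0, 0, 0], [0, 0, 0], [0, 0, 0], [0, 0, 0], [0, 0, 0]])

```text
clock: 4.03
ee_pos: [0.5155, 0.2904, 0.0931]
tcp_rot: [0.705, 0.709, 0.001, 0.001]
wrist_force: [-0.0, 0.2, 0.1]
grip_width: 0.0
gripper_force: 0.0
```

```bash
cat >> h.py <<'E'
def look(nm):
    p,d=cap(nm);r,b,n=block(p,d,(.42,.66,-.16,.14))
    a=np.radians(6.4);c=np.array(r[0]);q=c-np.array([672.6-0,5.8-2]);
    R=np.array([[np.cos(a),np.sin(a)],[-np.sin(a),np.cos(a)]])
    f=R@c; print('centre',np.round(c,1),'size',np.round(r[1],1),'ang',round(r[2],1),'n',n,'fence-frame x',round(f[0]-669.5,1),'y',round(f[1]+70.4,1));print(b.round(1).tolist())
    S=arm.observe();print(S['clock'],S['ee_pos'].round(4),np.round(S['tcp_rot'],4),np.round(S['joint_positions'],2))
E
python3 -c "
from h import *
look('top2')"
```

```text
centre [554.8 -39.9] size [ 87.6 111.3] ang 44.7 n 1096 fence-frame x -122.6 y -31.1
[[484.5, -31.200000762939453], [562.7999877929688, -110.30000305175781], [625.0, -48.599998474121094], [546.7000122070312, 30.399999618530273]]
4.075 [0.5153 0.2881 0.0928] [7.059e-01 7.083e-01 5.000e-04 9.000e-04] [ 0.39  0.48 -0.23  0.85 -0.    1.95]
```

Request:
play_rows(travel=[[-0.059, -0.009, 0], [-0.059, -0.009, 0], [-0.059, -0.009, 0], [-0.059, -0.009, 0], [-0.059, -0.009, 0], [-0.057, -0.008, 0], [0, 0, 0.04], [0, 0, 0.037], [0, 0, 0]], turn=[[0, 0, 0], [0, 0, 0], [0, 0, 0], [0, 0, 0], [0, 0, 0], [0, 0, 0], [0, 0, 0], [0, 0, 0], [0, 0, 0]])

```text
clock: 5.2
ee_pos: [0.4587, -0.0663, 0.0141]
tcp_rot: [0.708, 0.706, -0.002, -0.002]
wrist_force: [0.1, 0.6, 0.2]
grip_width: 0.0004
gripper_force: 0.0
```

Request:
play_rows(travel=[[0.008, 0.008, 0], [0.007, 0.007, 0], [0.006, 0.005, 0], [0.006, 0.005, 0], [0.006, 0.005, 0], [0.006, 0.005, 0], [0.006, 0.005, 0], [0.006, 0.005, 0], [0, 0, 0]], turn=[[0, 0, 0], [0, 0, 0], [0, 0, 0], [0, 0, 0], [0, 0, 0], [0, 0, 0], [0, 0, 0], [0, 0, 0], [0, 0, 0]])

```text
clock: 6.32
ee_pos: [0.5069, -0.0134, 0.0157]
tcp_rot: [0.707, 0.708, 0.0, -0.0]
wrist_force: [-2.5, 1.9, 0.7]
grip_width: 0.0001
gripper_force: 0.8
```

Request:
play_rows(travel=[[0, -0.025, 0], [0, -0.02, -0.05], [0.06, 0, -0.03], [0.06, 0, 0], [0.06, 0, 0], [0.06, 0, 0], [0.05, 0, 0], [0, 0, 0]], turn=[[0, 0, 0], [0, 0, 0], [0, 0, 0], [0, 0, 0], [0, 0, 0], [0, 0, 0], [0, 0, 0], [0, 0, 0]])

```text
clock: 7.32
ee_pos: [0.4627, 0.2754, 0.0941]
tcp_rot: [0.705, 0.709, 0.002, 0.0]
wrist_force: [-0.0, -0.7, -0.1]
grip_width: 0.0002
gripper_force: 0.0
```

```bash
python3 -c "
from h import *
look('top3')"
```

```text
centre [571.  -32.6] size [ 88.3 110.9] ang 21.5 n 1097 fence-frame x -105.6 y -25.6
[[509.70001220703125, 2.9000000953674316], [550.2999877929688, -100.30000305175781], [632.4000244140625, -68.0], [591.7999877929688, 35.20000076293945]]
7.375 [0.4623 0.2733 0.0939] [7.060e-01 7.082e-01 9.000e-04 2.000e-04] [ 0.4   0.39 -0.38  0.8   0.    1.96]
```

Request:
play_rows(travel=[[-0.059, 0.004, 0], [-0.059, 0.004, 0], [-0.059, 0.004, 0], [-0.059, 0.004, 0], [-0.057, 0.003, 0], [0, 0, 0.04], [0, 0, 0.038], [0, 0, 0], [0, 0, 0]], turn=[[0, 0, 0], [0, 0, 0], [0, 0, 0], [0, 0, 0], [0, 0, 0], [0, 0, 0], [0, 0, 0], [0, 0, 0], [0, 0, 0]])

```text
clock: 8.5
ee_pos: [0.4813, -0.0222, 0.0168]
tcp_rot: [0.707, 0.707, 0.0, 0.0]
wrist_force: [0.1, -0.3, -0.1]
grip_width: -0.0002
gripper_force: 0.0
```

Now to the end point (0.5215, 0.002), a shift of +40 mm in x and +24 mm in y.

Request:
play_rows(travel=[[0.004, 0.007, 0], [0.004, 0.007, 0], [0.004, 0.006, 0], [0.004, 0.006, 0], [0.003, 0.005, 0], [0.003, 0.005, 0], [0.002, 0.004, 0], [0, 0, 0], [0, 0, 0]], turn=[[0, 0, 0], [0, 0, 0], [0, 0, 0], [0, 0, 0], [0, 0, 0], [0, 0, 0], [0, 0, 0], [0, 0, 0], [0, 0, 0]])

```text
clock: 9.62
ee_pos: [0.52, 0.0032, 0.0154]
tcp_rot: [0.707, 0.707, 0.0, -0.001]
wrist_force: [-4.4, 3.0, 1.0]
grip_width: -0.0001
gripper_force: 2.0
```

Request:
play_rows(travel=[[0, -0.025, 0], [0, -0.02, -0.05], [0.06, 0, -0.03], [0.06, 0, 0], [0.06, 0, 0], [0.06, 0, 0], [0.05, 0, 0], [0, 0, 0]], turn=[[0, 0, 0], [0, 0, 0], [0, 0, 0], [0, 0, 0], [0, 0, 0], [0, 0, 0], [0, 0, 0], [0, 0, 0]])

```text
clock: 10.62
ee_pos: [0.4772, 0.2919, 0.0942]
tcp_rot: [0.705, 0.709, 0.002, 0.001]
wrist_force: [0.4, -0.5, 0.3]
grip_width: 0.0
gripper_force: 0.0
```

```bash
python3 -c "
from h import *
look('top4')"
```

```text
centre [578.9 -32.3] size [ 88.8 110.5] ang 10.8 n 1084 fence-frame x -97.8 y -26.2
[[524.9000244140625, 13.699999809265137], [545.7000122070312, -94.9000015258789], [632.9000244140625, -78.19999694824219], [612.0999755859375, 30.399999618530273]]
10.675 [0.4768 0.2899 0.0939] [0.7062 0.708  0.001  0.0008] [ 0.41  0.43 -0.32  0.82 -0.    1.98]
```

Request:
play_rows(travel=[[0, 0, 0], [0, 0, 0], [0, 0, 0], [0, 0, 0], [0, 0, 0], [0, 0, 0], [0, 0, 0], [0, 0, 0], [0, 0, 0], [0, 0, 0]], turn=[[0, 0, -0.18], [0, 0, -0.18], [0, 0, -0.18], [0, 0, -0.18], [0, 0, -0.18], [0, 0, -0.18], [0, 0, -0.18], [0, 0, -0.18], [0, 0, -0.18], [0, 0, -0.06]], fingers=0.15)

```text
clock: 11.92
ee_pos: [0.4768, 0.2867, 0.0939]
tcp_rot: [-0.055, 0.999, -0.0, 0.001]
wrist_force: [-0.4, 0.8, 0.4]
grip_width: 0.0728
gripper_force: 0.0
```

Request:
play_rows(travel=[[0.0024, -0.055, 0], [0.0024, -0.055, 0], [0.0024, -0.055, 0], [0.0024, -0.055, 0], [0.0024, -0.055, 0], [0.0025, -0.056, 0], [0, 0, 0.042], [0, 0, 0.042], [0, 0, 0]], turn=[[0, 0, 0], [0, 0, 0], [0, 0, 0], [0, 0, 0], [0, 0, 0], [0, 0, 0], [0, 0, 0], [0, 0, 0], [0, 0, 0]])

```text
clock: 13.05
ee_pos: [0.4943, -0.0433, 0.0076]
tcp_rot: [-0.053, 0.999, 0.001, -0.003]
wrist_force: [-0.1, -0.5, 1.2]
grip_width: 0.0728
gripper_force: 0.0
```

```bash
cat >> h.py <<'E'
def st():
    from scipy.spatial.transform import Rotation as Ro
    S=arm.observe();a=np.radians(6.4);R=np.array([[np.cos(a),np.sin(a)],[-np.sin(a),np.cos(a)]])
    M=Ro.from_quat(S['tcp_rot']).as_matrix();f=R@(np.array(S['ee_pos'][:2])*1000)
    print('t',S['clock'],'pos',np.round(S['ee_pos'],4),'fence xy',(f-[669.5,-70.4]).round(1),'yaw of tool y-90',np.degrees(np.arctan2(M[1,1],M[0,1])).round(2)-90,'w',S['grip_width'],'F',np.round(S['wrist_force'],1))
E
python3 -c "
from h import *
st()"
```

```text
t 13.05 pos [ 0.4943 -0.0433  0.0076] fence xy [-183.1  -27.7] yaw of tool y-90 6.099999999999994 w 0.07275212994920825 F [-0.1 -0.5  1.2]
```

Request:
play_rows(travel=[[-0.008, 0, 0], [-0.008, 0, 0], [-0.006, 0, 0], [-0.004, 0, 0], [-0.004, 0, 0], [-0.004, 0, 0], [-0.004, 0, 0], [-0.003, 0, 0], [0, 0, 0]], turn=[[0, 0, -0.005], [0, 0, 0], [0, 0, 0], [0, 0, 0], [0, 0, 0], [0, 0, 0], [0, 0, 0], [0, 0, 0], [0, 0, 0]])

```text
clock: 14.18
ee_pos: [0.5352, -0.0366, 0.0099]
tcp_rot: [-0.057, 0.998, 0.001, -0.002]
wrist_force: [-8.1, 0.9, 9.4]
grip_width: 0.0723
gripper_force: 6.4
```

```bash
python3 -c "
from h import *
st()"
```

```text
t 14.175 pos [ 0.5352 -0.0366  0.0099] fence xy [-141.7  -25.6] yaw of tool y-90 6.590000000000003 w 0.0723470358668701 F [-8.1  0.9  9.4]
```

Request:
play_rows(travel=[[0.025, 0, 0], [0.02, 0, -0.05], [0, 0.06, -0.04], [0, 0.06, 0], [0, 0.06, 0], [0, 0.06, 0], [0, 0.05, 0], [0, 0, 0]], turn=[[0, 0, 0], [0, 0, 0], [0, 0, 0], [0, 0, 0], [0, 0, 0], [0, 0, 0], [0, 0, 0], [0, 0, 0]])

```text
clock: 15.18
ee_pos: [0.4608, 0.2407, 0.0946]
tcp_rot: [-0.06, 0.998, 0.0, 0.0]
wrist_force: [-0.6, -0.7, -0.2]
grip_width: 0.0724
gripper_force: 0.0
```

```bash
python3 -c "
from h import *
look('top5');st()
f=np.load('pics/top5.npz');p=f['p'];cv2.imwrite('pics/top5.png',cv2.resize(p[130:240,270:430,::-1],(800,550),interpolation=2))"
```

```text
centre [588.5 -32.6] size [ 88.4 110.6] ang 7.3 n 1100 fence-frame x -88.3 y -27.6
[[537.5999755859375, 16.700000762939453], [551.5999755859375, -93.0], [639.4000244140625, -81.80000305175781], [625.4000244140625, 27.899999618530273]]
15.225 [0.4608 0.2388 0.0944] [-5.880e-02  9.983e-01 -2.000e-04  0.000e+00] [ 0.34  0.36 -0.42  0.78 -0.    0.22]
t 15.225 pos [0.4608 0.2388 0.0944] fence xy [-184.9  256.3] yaw of tool y-90 6.75 w 0.07289305685499683 F [-0.2 -0.9  0.4]
```

View pics/top5.png

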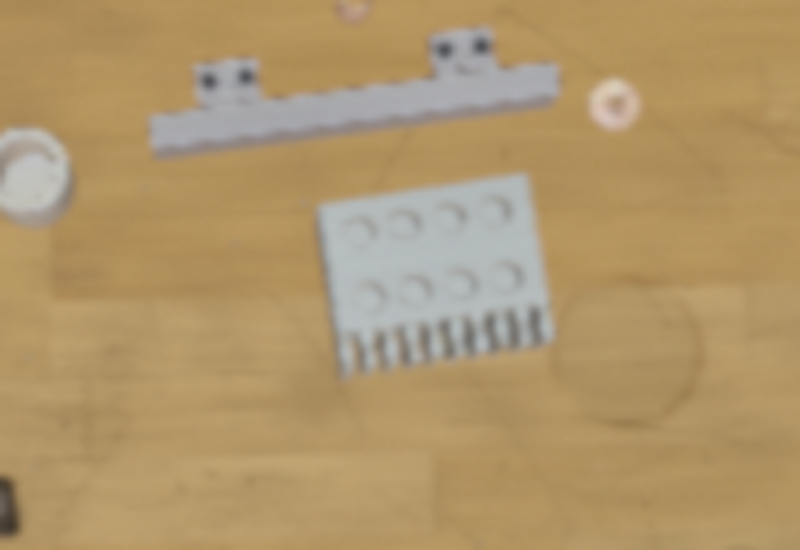

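```bash
cat >> h.py <<'E'
def edges(nm):
    f=np.load(f'pics/{nm}.npz');uv,W=wpts(f['p'],f['d'])
    def fit(k,z,fn,lo,hi):
        q=uv[k];P=ray('top',np.array([[c,fn(q[q[:,0]==c,1])] for c in np.unique(q[:,0])]),z)[:,:2]*1000
        o=np.argsort(P[:,1]);P=P[o][4:-4]
        for _ in range(3):
            c=np.polyfit(P[:,1],P[:,0],1);e=P[:,0]-np.polyval(c,P[:,1]);P=P[abs(e)<max(1.,2*e.std())]
        return -np.degrees(np.arctan(c[0])),c,len(P),e.std()
    inb=(W[:,0]>.5)&(W[:,0]<.67)&(W[:,1]>-.1)&(W[:,1]<.04)
    kb=inb&(abs(W[:,2]-.056)<.005)
    kf=(abs(W[:,2]-.036)<.004)&(uv[:,0]>298)&(uv[:,0]<383)&(uv[:,1]>138)&(uv[:,1]<164)
    a=fit(kb,.056,np.min,0,0);c=fit(kf,.036,np.max,0,0)
    print('block far edge',a,'fence',c,'gap at y -80,25:',[float(np.polyval(c[1],y)-np.polyval(a[1],y)) for y in(-80,25)])
E
python3 -c "
from h import *
edges('top5');edges('top4')"
```

```text
block far edge (np.float64(7.203628772954257), array([-1.26393724e-01,  6.27795204e+02]), 37, np.float64(0.7250622673820639)) fence (np.float64(6.502930363940218), array([-1.13987417e-01,  6.74942724e+02]), 70, np.float64(0.8645559137594654)) gap at y -80,25: [46.15501538765568, 47.45767759388127]
block far edge (np.float64(10.989403543648942), array([-1.94188385e-01,  6.16421061e+02]), 37, np.float64(0.9615313616144925)) fence (np.float64(6.188112520335438), array([-1.08424845e-01,  6.75020404e+02]), 68, np.float64(0.8666742789327222)) gap at y -80,25: [51.738260137806606, 60.743431864105105]
```

Request:
play_rows(travel=[[0, -0.058, 0], [0, -0.058, 0], [0, -0.058, 0], [0, -0.058, 0], [0, -0.052, 0], [0, 0, 0.043], [0, 0, 0.041], [0, 0, 0], [0, 0, 0]], turn=[[0, 0, 0.008], [0, 0, 0], [0, 0, 0], [0, 0, 0], [0, 0, 0], [0, 0, 0], [0, 0, 0], [0, 0, 0], [0, 0, 0]])

```text
clock: 16.35
ee_pos: [0.4923, -0.0457, 0.0115]
tcp_rot: [-0.053, 0.999, -0.0, 0.0]
wrist_force: [0.3, 0.9, 0.6]
grip_width: 0.0725
gripper_force: 0.0
```

```bash
python3 -c "
from h import *
st()"
```

```text
t 16.35 pos [ 0.4923 -0.0457  0.0115] fence xy [-185.4  -29.9] yaw of tool y-90 6.030000000000001 w 0.0725340771823725 F [0.3 0.9 0.6]
```

Request:
play_rows(travel=[[-0.015, 0, 0], [-0.015, 0, 0], [-0.006, 0, 0], [-0.005, 0, 0], [-0.005, 0, 0], [-0.005, 0, 0], [-0.005, 0, 0], [-0.005, 0, 0], [-0.004, 0, 0], [0, 0, 0]], turn=[[0, 0, 0], [0, 0, 0], [0, 0, 0], [0, 0, 0], [0, 0, 0], [0, 0, 0], [0, 0, 0], [0, 0, 0], [0, 0, 0], [0, 0, 0]])

```text
clock: 17.6
ee_pos: [0.5535, -0.0379, 0.0105]
tcp_rot: [-0.053, 0.999, 0.0, -0.003]
wrist_force: [-7.4, -0.9, 8.9]
grip_width: 0.0726
gripper_force: 5.9
```

```bash
python3 -c "
from h import *
st()"
```

```text
t 17.6 pos [ 0.5535 -0.0379  0.0105] fence xy [-123.7  -29. ] yaw of tool y-90 6.069999999999993 w 0.07264739656085323 F [-7.4 -0.9  8.9]
```

Request:
play_rows(travel=[[0.025, 0, 0], [0.02, 0, -0.05], [0, 0.06, -0.04], [0, 0.06, 0], [0, 0.06, 0], [0, 0.06, 0], [0, 0.05, 0], [0, 0, 0]], turn=[[0, 0, 0], [0, 0, 0], [0, 0, 0], [0, 0, 0], [0, 0, 0], [0, 0, 0], [0, 0, 0], [0, 0, 0]])

```text
clock: 18.6
ee_pos: [0.4812, 0.2406, 0.0951]
tcp_rot: [-0.056, 0.998, 0.0, 0.0]
wrist_force: [-0.6, -0.4, 0.0]
grip_width: 0.0726
gripper_force: 0.0
```

```bash
python3 -c "
from h import *
look('top6');st();edges('top6')"
```

```text
centre [605.4 -30.9] size [ 89.4 110.7] ang 6.5 n 1100 fence-frame x -71.3 y -27.8
[[554.7000122070312, 19.0], [567.2999877929688, -91.0], [656.0999755859375, -80.80000305175781], [643.5, 29.200000762939453]]
18.65 [0.4814 0.2388 0.095 ] [-5.470e-02  9.985e-01 -2.000e-04 -0.000e+00] [ 0.32  0.39 -0.37  0.8  -0.    0.21]
t 18.65 pos [0.4814 0.2388 0.095 ] fence xy [-164.5  254. ] yaw of tool y-90 6.269999999999996 w 0.07251601009507026 F [ 0.4 -0.8 -0.6]
block far edge (np.float64(6.200047095044243), array([-1.08635596e-01,  6.45791821e+02]), 37, np.float64(0.7515437901422563)) fence (np.float64(6.390191871796219), array([-1.11994637e-01,  6.74819250e+02]), 66, np.float64(0.9391377144095133)) gap at y -80,25: [29.29615149538256, 28.94345214085604]
```

Request:
play_rows(travel=[[0, -0.058, 0], [0, -0.058, 0], [0, -0.058, 0], [0, -0.058, 0], [0, -0.048, 0], [0, 0, 0.043], [0, 0, 0.041], [0, 0, 0], [0, 0, 0]], turn=[[0, 0, 0], [0, 0, 0], [0, 0, 0], [0, 0, 0], [0, 0, 0], [0, 0, 0], [0, 0, 0], [0, 0, 0], [0, 0, 0]])

```text
clock: 19.77
ee_pos: [0.512, -0.0417, 0.0122]
tcp_rot: [-0.053, 0.999, -0.0, 0.0]
wrist_force: [0.4, 0.0, 0.2]
grip_width: 0.0726
gripper_force: 0.0
```

```bash
python3 -c "
from h import *
st()"
```

```text
t 19.775 pos [ 0.512  -0.0417  0.0122] fence xy [-165.4  -28.1] yaw of tool y-90 6.019999999999996 w 0.07264407988095034 F [0.4 0.  0.2]
```

Request:
play_rows(travel=[[-0.015, 0, 0], [-0.015, 0, 0], [-0.008, 0, 0], [-0.005, 0, 0], [-0.005, 0, 0], [-0.005, 0, 0], [-0.004, 0, 0], [-0.004, 0, 0], [-0.003, 0, 0], [0, 0, 0]], turn=[[0, 0, 0], [0, 0, 0], [0, 0, 0], [0, 0, 0], [0, 0, 0], [0, 0, 0], [0, 0, 0], [0, 0, 0], [0, 0, 0], [0, 0, 0]])

```text
clock: 21.02
ee_pos: [0.5709, -0.0343, 0.0118]
tcp_rot: [-0.053, 0.999, -0.0, -0.004]
wrist_force: [-11.9, -1.2, 13.4]
grip_width: 0.0725
gripper_force: 9.0
```

Request:
play_rows(travel=[[-0.002, 0, 0], [-0.002, 0, 0], [-0.0015, 0, 0], [0, 0, 0], [0, 0, 0]], turn=[[0, 0, 0], [0, 0, 0], [0, 0, 0], [0, 0, 0], [0, 0, 0]])

```text
clock: 21.65
ee_pos: [0.5761, -0.0338, 0.0118]
tcp_rot: [-0.053, 0.999, -0.0, -0.004]
wrist_force: [-12.3, -1.8, 14.5]
grip_width: 0.0729
gripper_force: 9.3
```

```bash
python3 -c "
from h import *
st()"
```

```text
t 21.65 pos [ 0.5761 -0.0338  0.0118] fence xy [-100.8  -27.4] yaw of tool y-90 6.060000000000002 w 0.07293323599133184 F [-12.3  -1.8  14.5]
```

Request:
play_rows(travel=[[-0.002, 0, 0], [-0.0015, 0, 0], [-0.001, 0, 0], [0, 0, 0]], turn=[[0, 0, 0], [0, 0, 0], [0, 0, 0], [0, 0, 0]])

```text
clock: 22.15
ee_pos: [0.5804, -0.0333, 0.0118]
tcp_rot: [-0.053, 0.999, -0.0, -0.004]
wrist_force: [-13.5, -1.3, 15.2]
grip_width: 0.0726
gripper_force: 9.5
```

Request:
play_rows(travel=[[-0.001, 0, 0], [-0.001, 0, 0], [0, 0, 0]], turn=[[0, 0, 0], [0, 0, 0], [0, 0, 0]])

```text
clock: 22.52
ee_pos: [0.5816, -0.0332, 0.0117]
tcp_rot: [-0.053, 0.999, -0.0, -0.005]
wrist_force: [-13.8, -1.5, 16.5]
grip_width: 0.0729
gripper_force: 10.7
```

Request:
play_rows(travel=[[-0.001, 0, 0], [-0.001, 0, 0], [0, 0, 0]], turn=[[0, 0, 0], [0, 0, 0], [0, 0, 0]])

```text
clock: 22.9
ee_pos: [0.5816, -0.0331, 0.0117]
tcp_rot: [-0.053, 0.999, -0.001, -0.006]
wrist_force: [-19.1, -2.7, 20.0]
grip_width: 0.0724
gripper_force: 13.9
```

Request:
play_rows(travel=[[-0.001, 0, 0], [-0.001, 0, 0], [0, 0, 0]], turn=[[0, 0, 0], [0, 0, 0], [0, 0, 0]])

```text
clock: 23.28
ee_pos: [0.5816, -0.0332, 0.0116]
tcp_rot: [-0.053, 0.999, -0.001, -0.008]
wrist_force: [-24.2, -3.3, 24.9]
grip_width: 0.0723
gripper_force: 17.1
```

Request:
play_rows(travel=[[0.01, 0, 0], [0.02, 0, 0], [0.02, 0, -0.04], [0, 0.06, -0.04], [0, 0.06, 0], [0, 0.06, 0], [0, 0.06, 0], [0, 0.05, 0], [0, 0, 0]], turn=[[0, 0, 0], [0, 0, 0], [0, 0, 0], [0, 0, 0], [0, 0, 0], [0, 0, 0], [0, 0, 0], [0, 0, 0], [0, 0, 0]])

```text
clock: 24.4
ee_pos: [0.5107, 0.246, 0.086]
tcp_rot: [-0.056, 0.998, 0.0, 0.0]
wrist_force: [-0.2, -0.5, 0.3]
grip_width: 0.0726
gripper_force: 0.0
```

```bash
python3 -c "
from h import *
look('top7');edges('top7');edges('top7')
f=np.load('pics/top7.npz');p=f['p'];cv2.imwrite('pics/top7.png',cv2.resize(p[130:240,270:430,::-1],(800,550),interpolation=2))"
```

```text
centre [625.5 -28.6] size [ 76.  111.1] ang 5.0 n 862 fence-frame x -51.1 y -27.8
[[582.7999877929688, 23.399999618530273], [592.5, -87.30000305175781], [668.2000122070312, -80.5999984741211], [658.5, 30.100000381469727]]
24.45 [0.5108 0.2441 0.0858] [-5.470e-02  9.985e-01 -1.000e-04  0.000e+00] [ 0.32  0.45 -0.31  0.81 -0.    0.21]
block far edge (np.float64(-0.3429142302985083), array([5.98505383e-03, 6.68446804e+02]), 29, np.float64(0.9001142447250714)) fence (np.float64(4.071725264031501), array([-7.11848859e-02,  6.70021698e+02]), 75, np.float64(9.444731365400225)) gap at y -80,25: [7.748489029248731, -0.3543546478101689]
block far edge (np.float64(-0.3429142302985083), array([5.98505383e-03, 6.68446804e+02]), 29, np.float64(0.9001142447250714)) fence (np.float64(4.071725264031501), array([-7.11848859e-02,  6.70021698e+02]), 75, np.float64(9.444731365400225)) gap at y -80,25: [7.748489029248731, -0.3543546478101689]
```

View pics/top7.png

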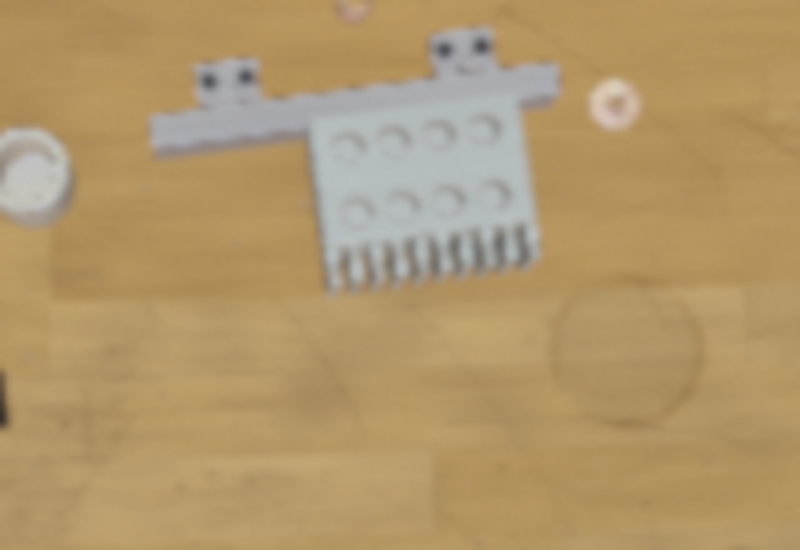

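```bash
python3 - <<'E'
from h import *
f=np.load('pics/top7.npz');uv,W=wpts(f['p'],f['d'])
k=(W[:,2]>.050)&(W[:,2]<.062)&(W[:,0]>.55)&(W[:,0]<.7)&(W[:,1]>-.12)&(W[:,1]<.06)
P=ray('top',uv[k],.056)[:,:2]*1000
r=cv2.minAreaRect(np.float32(P));print(r,k.sum())
a=np.radians(6.4);c=np.array(r[0]);print('fence x',c@[np.cos(a),np.sin(a)]-669.5)
q=uv[k]
for nm,fn in(('far',np.min),('near',np.max)):
    E=ray('top',np.array([[c,fn(q[q[:,0]==c,1])] for c in np.unique(q[:,0])]),.056)[:,:2]*1000
    E=E[np.argsort(E[:,1])][4:-4];p=np.polyfit(E[:,1],E[:,0],1);print(nm,-np.degrees(np.arctan(p[0])),(E[:,0]-np.polyval(p,E[:,1])).std())
for nm in('top1','top5','top7'):
    g=np.load(f'pics/{nm}.npz');s=g['p'][145:172,260:292].astype(int);print(nm,abs(s-np.load('pics/top1.npz')['p'][145:172,260:292]).mean())
E
```

```text
((632.6044921875, -27.964588165283203), (88.7791976928711, 110.17485046386719), 6.315040111541748) 1034
fence x -43.95513292955616
far 6.098308624555961 0.9475556418108012
near 5.949607295373434 8.809110591644169
top1 0.0
top5 2.3753858024691357
top7 1.53125
```

```bash
python3 -c "
from rig import arm
print(arm.hand_in())"
```

```text
the job is handed in; nothing more can be done
None
```

The block was squared to the fence while it still stood about 28 mm clear, then pushed up flat against it; it measures within about 0.3° and 1 mm of flush, with both ends at least 27 mm inside the fence's ends. The job was handed in at about 24.5 s, with the arm touching nothing.

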